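# Kit pen: make up three wheel nuts, free the gate and hold it wide

### The job

Add wheel nuts from the rubber mat to the one already in the tray inside the steel pen, until exactly three nuts lie in the tray. Then free the pen's gate: squeeze together the two tabs of the catch nearest the gate's hinge, and after it those of the catch at the pull-post end (each paddle stays where it is squeezed to). Then swing the gate out by its pull post, past its detent to wide open (at least 70 degrees), and finish while still holding it there against its closing spring with the fingers, so that the tray could be drawn out; leave the bolts, the tools and the tin where they are, and do not force the gate before both catches are free.

Things in the scene. Friction and masses are not known exactly. Their poses are not given: they have to be found in the camera images.
- pen: open-topped tote of bare sheet metal fixed to the bench, 220 (its x) by 190 (its y), walls 60 high, 4 thick; within 0.15 rad of the bench axes. Origin: centre of its underside, z up from the bench. Its -y side is the swing gate, under a top rail (z 62 to 72, 14 wide, at pen y -87). A plate 4 thick with the detent ball lies on the bench outside the gate, near the hinge.
- tray_floor (a point): middle of the inner floor of the tray inside the pen, 8 above the bench; axes as the pen's. Tray inside: 172 along x, 142 along y, rim 14 above this floor. Open from above.
- nut1: loose steel wheel nut, 35 tall, 70 g: round flange dia 28 and 6 high below, hexagon 20 across flats from 6 to 28 above its underside, blunt cone on top; stands upright. Origin: centre of its underside, z up. Four alike: this one starts on the black rubber mat (240 by 170, 3 thick, right of the pen), where three nuts and two bolts stand some 75 apart.
- nut2: loose steel wheel nut, 35 tall, 70 g: round flange dia 28 and 6 high below, hexagon 20 across flats from 6 to 28 above its underside, blunt cone on top; stands upright. Origin: centre of its underside, z up. Four alike: this one starts on the black rubber mat (240 by 170, 3 thick, right of the pen), where three nuts and two bolts stand some 75 apart.
- nut3: loose steel wheel nut, 35 tall, 70 g: round flange dia 28 and 6 high below, hexagon 20 across flats from 6 to 28 above its underside, blunt cone on top; stands upright. Origin: centre of its underside, z up. Four alike: this one starts on the black rubber mat (240 by 170, 3 thick, right of the pen), where three nuts and two bolts stand some 75 apart.
- nut4: loose steel wheel nut, 35 tall, 70 g: round flange dia 28 and 6 high below, hexagon 20 across flats from 6 to 28 above its underside, blunt cone on top; stands upright. Origin: centre of its underside, z up. Four alike: this one stands in the tray from the start.
- first_squeeze (a point): catch nearest the hinge (tops of its tabs rounded, z 102), to be squeezed FIRST: point midway between the outer faces of its two tabs when squeezed home (then 22 apart, 11 to either side along pen x); z 88, 14 below the tabs' tops. Before, the paddle's outer face is 23 from this point on the +x side. Axes as the pen's.
- first_tab: fixed tab of the first catch. Two upright steel tabs stand in line along pen x on the pen's top rail, outer faces 34 apart, each 7 thick (pen x), 24 wide (pen y), from z 72 to z 102. The -x one, nearer the robot, is this fixed tab; the other is the paddle, which slides towards it. Origin: the pen's origin.
- first_paddle: paddle (moving tab) of the first catch, on the +x side; both tabs must feel the fingers. Its origin coincides with the pen's origin when the catch is shut and moves with it.
- first_catch (a joint): m: 0 shut, 0.012 squeezed home (towards pen -x); free of the gate from about 0.008, count it squeezed above 0.0095. Takes about 4 N, no spring, stays where it is left.
- second_squeeze (a point): catch at the pull-post end (square tabs, tops z 98), to be squeezed SECOND, otherwise the same as first_squeeze: midway between the outer faces when squeezed home (22 apart), z 88, 10 below the tabs' tops. The two catches are 85 apart along pen x.
- second_tab: fixed tab of the second catch. Two upright steel tabs stand in line along pen x on the pen's top rail, outer faces 34 apart, each 7 thick (pen x), 24 wide (pen y), from z 72 to z 98. The -x one, nearer the robot, is this fixed tab; the other is the paddle, which slides towards it. Origin: the pen's origin.
- second_paddle: paddle (moving tab) of the second catch, on the +x side. Its origin coincides with the pen's origin when the catch is shut.
- second_catch (a joint): as first_catch, for the second catch.
- gate (a joint): rad: 0 shut; grows as the gate swings out (counter-clockwise from above, to the pen's -y) about the upright hinge; stop at 1.5. Blocked (0.03 of play) until both catches are squeezed. A closing spring pulls 1 N at the pull post when shut, 2 N when wide; the detent, a sprung ball under the gate from 0.4 to 0.8, takes 5 to 9 N to pass; let go when wide, the gate falls back to it. Wide: above 1.2.
- gate_leaf: the gate: grille 190 long, 59 high, 3 thick, with the pull post standing out from its free end. Origin on the hinge axis at the bench; the gate extends along its -x, its outer face looks to its -y.
- pull_post (a point): point on the axis of the pull post, z 82: upright round steel bar, dia 14, top at z 98, bare down to z 45, standing 43 out from the gate's face, 185 from the hinge along the gate, on the end nearer the robot. Moves and turns with the gate (190 from the hinge axis). Can be pinched from above.
- gate_hinge (a point): point on the upright hinge axis, z 82, fixed on the pen; the pen's +x end of the gate.
- bolt1: bystander: loose wheel bolt standing on its head among the nuts, round head dia 28, 10 high, shank dia 12, 44 tall in all. Not a nut; leave it. Origin: centre of its underside.
- bolt2: bystander: loose wheel bolt standing on its head among the nuts, round head dia 28, 10 high, shank dia 12, 44 tall in all. Not a nut; leave it. Origin: centre of its underside.
- hammer: bystander: hammer lying left of the pen.
- wrench: bystander: spanner lying near right.
- driver: bystander: screwdriver lying left of the pen.
- tin: bystander: grease tin dia 66, 70 tall, between the robot and the mat. Origin: centre of its underside.

How it is judged:
On the way, in this order (a step that is already met when the one before it is completed fails the run):
1. exactly three nuts lie in the tray, let go (((not (x of nut1 in the frame of tray_floor between -0.089 and 0.089 m and y of nut1 in the frame of tray_floor between -0.074 and 0.074 m and z of nut1 in the frame of tray_floor between -0.005 and 0.03 m) and (x of nut2 in the frame of tray_floor between -0.089 and 0.089 m and y of nut2 in the frame of tray_floor between -0.074 and 0.074 m and z of nut2 in the frame of tray_floor between -0.005 and 0.03 m) and (x of nut3 in the frame of tray_floor between -0.089 and 0.089 m and y of nut3 in the frame of tray_floor between -0.074 and 0.074 m and z of nut3 in the frame of tray_floor between -0.005 and 0.03 m) and (x of nut4 in the frame of tray_floor between -0.089 and 0.089 m and y of nut4 in the frame of tray_floor between -0.074 and 0.074 m and z of nut4 in the frame of tray_floor between -0.005 and 0.03 m)) or ((x of nut1 in the frame of tray_floor between -0.089 and 0.089 m and y of nut1 in the frame of tray_floor between -0.074 and 0.074 m and z of nut1 in the frame of tray_floor between -0.005 and 0.03 m) and not (x of nut2 in the frame of tray_floor between -0.089 and 0.089 m and y of nut2 in the frame of tray_floor between -0.074 and 0.074 m and z of nut2 in the frame of tray_floor between -0.005 and 0.03 m) and (x of nut3 in the frame of tray_floor between -0.089 and 0.089 m and y of nut3 in the frame of tray_floor between -0.074 and 0.074 m and z of nut3 in the frame of tray_floor between -0.005 and 0.03 m) and (x of nut4 in the frame of tray_floor between -0.089 and 0.089 m and y of nut4 in the frame of tray_floor between -0.074 and 0.074 m and z of nut4 in the frame of tray_floor between -0.005 and 0.03 m)) or ((x of nut1 in the frame of tray_floor between -0.089 and 0.089 m and y of nut1 in the frame of tray_floor between -0.074 and 0.074 m and z of nut1 in the frame of tray_floor between -0.005 and 0.03 m) and (x of nut2 in the frame of tray_floor between -0.089 and 0.089 m and y of nut2 in the frame of tray_floor between -0.074 and 0.074 m and z of nut2 in the frame of tray_floor between -0.005 and 0.03 m) and not (x of nut3 in the frame of tray_floor between -0.089 and 0.089 m and y of nut3 in the frame of tray_floor between -0.074 and 0.074 m and z of nut3 in the frame of tray_floor between -0.005 and 0.03 m) and (x of nut4 in the frame of tray_floor between -0.089 and 0.089 m and y of nut4 in the frame of tray_floor between -0.074 and 0.074 m and z of nut4 in the frame of tray_floor between -0.005 and 0.03 m)) or ((x of nut1 in the frame of tray_floor between -0.089 and 0.089 m and y of nut1 in the frame of tray_floor between -0.074 and 0.074 m and z of nut1 in the frame of tray_floor between -0.005 and 0.03 m) and (x of nut2 in the frame of tray_floor between -0.089 and 0.089 m and y of nut2 in the frame of tray_floor between -0.074 and 0.074 m and z of nut2 in the frame of tray_floor between -0.005 and 0.03 m) and (x of nut3 in the frame of tray_floor between -0.089 and 0.089 m and y of nut3 in the frame of tray_floor between -0.074 and 0.074 m and z of nut3 in the frame of tray_floor between -0.005 and 0.03 m) and not (x of nut4 in the frame of tray_floor between -0.089 and 0.089 m and y of nut4 in the frame of tray_floor between -0.074 and 0.074 m and z of nut4 in the frame of tray_floor between -0.005 and 0.03 m))) and linear speed of each of nut1, nut2, nut3, nut4 below 0.03 m/s and contact force between the fingers and nut1 below 0.3 N and contact force between the fingers and nut2 below 0.3 N and contact force between the fingers and nut3 below 0.3 N and contact force between the fingers and nut4 below 0.3 N), for 0.2 s.
2. the catch nearest the hinge is squeezed home, fingers on both its tabs (value of joint first_catch above 0.0095 m and contact force between the fingers and first_paddle above 2 N and contact force between the fingers and first_tab above 2 N), for 0.1 s.
3. the catch at the pull-post end is squeezed home, fingers on both its tabs (value of joint second_catch above 0.0095 m and contact force between the fingers and second_paddle above 2 N and contact force between the fingers and second_tab above 2 N), for 0.1 s.
4. the gate is swung out past its detent (value of joint gate above 0.95 rad and value of joint each of first_catch, second_catch above 0.009 m), for 0.05 s.
At the end, for the whole second after the job is handed in: Exactly three nuts at rest in the tray; both catches squeezed back (above 9 mm); the gate still and held wider than 1.2 rad by the fingers (at least 0.8 N on the gate), no loose thing leaning on it (((not (x of nut1 in the frame of tray_floor between -0.089 and 0.089 m and y of nut1 in the frame of tray_floor between -0.074 and 0.074 m and z of nut1 in the frame of tray_floor between -0.005 and 0.03 m) and (x of nut2 in the frame of tray_floor between -0.089 and 0.089 m and y of nut2 in the frame of tray_floor between -0.074 and 0.074 m and z of nut2 in the frame of tray_floor between -0.005 and 0.03 m) and (x of nut3 in the frame of tray_floor between -0.089 and 0.089 m and y of nut3 in the frame of tray_floor between -0.074 and 0.074 m and z of nut3 in the frame of tray_floor between -0.005 and 0.03 m) and (x of nut4 in the frame of tray_floor between -0.089 and 0.089 m and y of nut4 in the frame of tray_floor between -0.074 and 0.074 m and z of nut4 in the frame of tray_floor between -0.005 and 0.03 m)) or ((x of nut1 in the frame of tray_floor between -0.089 and 0.089 m and y of nut1 in the frame of tray_floor between -0.074 and 0.074 m and z of nut1 in the frame of tray_floor between -0.005 and 0.03 m) and not (x of nut2 in the frame of tray_floor between -0.089 and 0.089 m and y of nut2 in the frame of tray_floor between -0.074 and 0.074 m and z of nut2 in the frame of tray_floor between -0.005 and 0.03 m) and (x of nut3 in the frame of tray_floor between -0.089 and 0.089 m and y of nut3 in the frame of tray_floor between -0.074 and 0.074 m and z of nut3 in the frame of tray_floor between -0.005 and 0.03 m) and (x of nut4 in the frame of tray_floor between -0.089 and 0.089 m and y of nut4 in the frame of tray_floor between -0.074 and 0.074 m and z of nut4 in the frame of tray_floor between -0.005 and 0.03 m)) or ((x of nut1 in the frame of tray_floor between -0.089 and 0.089 m and y of nut1 in the frame of tray_floor between -0.074 and 0.074 m and z of nut1 in the frame of tray_floor between -0.005 and 0.03 m) and (x of nut2 in the frame of tray_floor between -0.089 and 0.089 m and y of nut2 in the frame of tray_floor between -0.074 and 0.074 m and z of nut2 in the frame of tray_floor between -0.005 and 0.03 m) and not (x of nut3 in the frame of tray_floor between -0.089 and 0.089 m and y of nut3 in the frame of tray_floor between -0.074 and 0.074 m and z of nut3 in the frame of tray_floor between -0.005 and 0.03 m) and (x of nut4 in the frame of tray_floor between -0.089 and 0.089 m and y of nut4 in the frame of tray_floor between -0.074 and 0.074 m and z of nut4 in the frame of tray_floor between -0.005 and 0.03 m)) or ((x of nut1 in the frame of tray_floor between -0.089 and 0.089 m and y of nut1 in the frame of tray_floor between -0.074 and 0.074 m and z of nut1 in the frame of tray_floor between -0.005 and 0.03 m) and (x of nut2 in the frame of tray_floor between -0.089 and 0.089 m and y of nut2 in the frame of tray_floor between -0.074 and 0.074 m and z of nut2 in the frame of tray_floor between -0.005 and 0.03 m) and (x of nut3 in the frame of tray_floor between -0.089 and 0.089 m and y of nut3 in the frame of tray_floor between -0.074 and 0.074 m and z of nut3 in the frame of tray_floor between -0.005 and 0.03 m) and not (x of nut4 in the frame of tray_floor between -0.089 and 0.089 m and y of nut4 in the frame of tray_floor between -0.074 and 0.074 m and z of nut4 in the frame of tray_floor between -0.005 and 0.03 m))) and linear speed of each of nut1, nut2, nut3, nut4 below 0.03 m/s and value of joint each of first_catch, second_catch above 0.009 m and value of joint gate above 1.2 rad and velocity of joint gate between -0.05 and 0.05 rad/s and contact force between the fingers and gate_leaf above 0.8 N and contact force between each of nut1, nut2, nut3, nut4, bolt1, bolt2, hammer, wrench, driver, tin and gate_leaf below 0.05 N); the arm keeps its last pose, push and grip.
It fails at once if the catch at the pull-post end is squeezed before the one nearest the hinge (value of joint second_catch above 0.007 m and value of joint first_catch below 0.007 m).
It fails at once if the gate is forced before both catches are free (value of joint gate above 0.15 rad and value of joint any of first_catch, second_catch below 0.006 m).
It fails at once if a bolt, a tool or the tin is disturbed (moved over 40 mm) (distance of any of bolt1, bolt2, hammer, wrench, driver, tin from where it was at the start of the episode above 0.04 m).
It also fails if it takes over 64 s, if anything falls off the work surface, if the arm or the gripper's body presses on something with over 40 N, if the wrist force passes 120 N, or if a joint passes its speed limit or range.

### The arm

A 7-joint arm with a two-finger parallel gripper is mounted at the origin on the work surface. World frame = base frame: x ahead of the robot, y to its left, z up, the work surface at z = 0. Lengths are in m, angles in rad, forces in N, time in s.
With the tool pointing down it reaches from about 0.425 to 0.925 m from the base axis. Payload 6.8 kg.
Tool frame: the origin (TCP) lies at the very end of the fingers, on their centre line; the grasp point (between the pads) lies 19 mm behind it; z points along the fingers, y is the line along which they close (so a half turn about z gives the same grasp; the last joint's range is limited). The gripper opens to 85 mm and grips with 20 to 120 N. Pads are 22 mm wide; open, the fingers measure 114 mm over their backs; the gripper's body (76 mm by 85 mm) begins 54 mm behind the grasp point. The pads swing forward as they close: fully open they stand 13 mm farther back than shut.
Start: joints at [1.023, 0.477, 0.022, 1.555, -0.011, 1.109, -0.083], TCP at [0.287, -0.611, 0.231] pointing down, gripper open.
Joint ranges: [-2.96, 2.96], [-0.34, 2.1], [-1.41, 1.46], [0.24, 2.44], [-1.37, 4.51], [0.17, 1.92], [-2.96, 2.96]. Speed limits (rad/s): [2.39, 2.39, 3.14, 3.14, 3.14, 3.14, 3.14].

### API

Orientations are given as a unit quaternion [w, x, y, z].
In Python, from station import bot, eyes, order gives the robot as it stands (bot), with the cameras (eyes) and the job (order).
- The arm moves only by the tool nudge_tcp, called after "Request:" in YAML: its name, and indented under it one key for each argument. Schema: {"type":"object","properties":{"segments":{"type":"array","items":{"type":"array","items":{"type":"number"},"minItems":5,"maxItems":5},"minItems":1,"maxItems":20},"grip_force":{"type":"number"},"only":{"type":"string"},"quiet":{"type":"boolean"},"lines":{"type":"string"}},"required":["segments"],"additionalProperties":false}. segments is a list of rows, 1 to 20 of them, each of 5 numbers: dx, dy, dz in normalised numbers (1 is 0.6 m), then a turn about the tool's z in fractions of the full range, 1 being pi/2 rad, then the opening from 0.0 (shut) to 1.0 (fully open); each row shifts and turns the commanded pose from where the row before left it, along the tool's axes as they then stand; what a row does not reach is not made up. A row lasts 1/10 s, in which the tool goes at most 0.05 m and 0.15 rad, less where a joint would pass 70% of its speed; a pose out of reach is approached as far as the arm can. The fingers move at their own pace and stop on an object; grip_force is the grip in N (left out, the last holds). Time passes only in rows, so rows that do not move let the fingers close. The tool returns the time, the measured TCP pose, the force, the opening and the grip force at its end. only (a regular expression) keeps the lines of the reply that match it, lines (a string "A,B") keeps lines A to B, and quiet returns only ok. Shift and turn numbers lie between -1 and 1, and a call with a number outside is refused. Input that does not fit is refused with a message, and nothing moves.
- bot.get_obs(): the state, without advancing time (a new reading comes with each control period).
- eyes.read_camera(name): name is "scene" or "top"; returns the picture (400x640x3 uint8, blue, green, red); there is no depth.
- eyes.camera_info(name): a dict with "vertical_fov" (degrees; the focal length in pixels is half the picture's height over the tangent of half this angle, whatever the lens; pixels are square), "cx", "cy" (the principal point, pixels), "view" (4x4, takes a point from world to camera coordinates). Camera axes: x right, y up, looking along -z (the intrinsics and any distortion apply to the point x, -y, -z); pixel columns grow to the right and rows downward; lengths in m; the calibration is good to about 2 mm. A picture is of the moment at which its call begins. camera_info takes no time and is no camera call.
- order.hand_in(): hands the job in; it is judged then, once.
The state is a dict: "t": time; "q": joint angles; "joint_vel": joint speeds; "joint_torque": joint torques, N m; "eef_pos": TCP position; "tool_rot": TCP orientation; "contact_force": force on the tool from outside, world axes, zero at the start; "torque": the same for the moment, N m; "gripper_width": opening from 0.0 (shut) to 1.0 (fully open); "grasp_force": force on a finger pad.
Only numpy, scipy, OpenCV 4.12 (cv2) and the standard library are available. Lean on these libraries where they do the work, as an engineer would, in place of code of your own. Each camera call takes 0.05 s, during which the arm holds its last target. There are 200 camera calls.

## Working session

There is one attempt and no reset: what is moved stays moved. The work goes in short steps, Python scripts to look and compute and a tool call to move; the robot and the scene stay as the last step left them, time stands still between calls to the robot, and variables do not carry over. Pictures are saved under pics/ and viewed, at most 10 in all, crops included, and the job is handed in when it is done.

```bash
ls; mkdir -p pics; python3 - <<'E'
from station import bot, eyes, order
import cv2,numpy as np
for n in ("scene","top"):
    im=eyes.read_camera(n); cv2.imwrite(f"pics/{n}0.png",im); i=eyes.camera_info(n); print(n,{k:(np.round(v,4).tolist() if k=='view' else v) for k,v in i.items()})
o=bot.get_obs();print(o)
E
```

```text
pics
station.py
scene {'vertical_fov': 53.98527358031841, 'cx': 322.06082337755413, 'cy': 196.34914560999155, 'view': [[0.3163, 0.9485, 0.0159, -0.1689], [-0.8149, 0.2631, 0.5164, 0.3576], [0.4857, -0.1763, 0.8562, -1.351], [0.0, 0.0, 0.0, 1.0]]}
top {'vertical_fov': 43.72138068944548, 'cx': 323.6262054683458, 'cy': 197.71781255486687, 'view': [[-0.0256, -0.9996, 0.0066, -0.0063], [0.9879, -0.0243, 0.1532, -0.5232], [-0.1529, 0.0104, 0.9882, -1.5011], [0.0, 0.0, 0.0, 1.0]]}
{'t': 0.1, 'q': array([ 1.02290286,  0.47771059,  0.0223652 ,  1.55634705, -0.01151256,
        1.10933656, -0.083099  ]), 'joint_vel': array([ 0.00154269, -0.00145108,  0.00064228, -0.00301296, -0.00025943,
        0.0002171 ,  0.00200178]), 'joint_torque': array([ 3.98160701e-03, -5.97762680e+01,  1.61330000e+00, -2.81956261e+01,
        1.27834693e-02,  5.00359369e-03, -4.02187493e-05]), 'eef_pos': array([ 0.28713152, -0.61028448,  0.23043032]), 'tool_rot': array([-8.01116350e-04,  9.75920134e-01,  2.18126551e-01, -2.40967508e-04]), 'contact_force': array([ 1.3404735 , -0.31954712,  0.71309466]), 'torque': array([-0.00499482, -0.00282221,  0.03439036]), 'grasp_force': 0.0, 'gripper_width': 1.0016569939749844}
```

View pics/scene0.png

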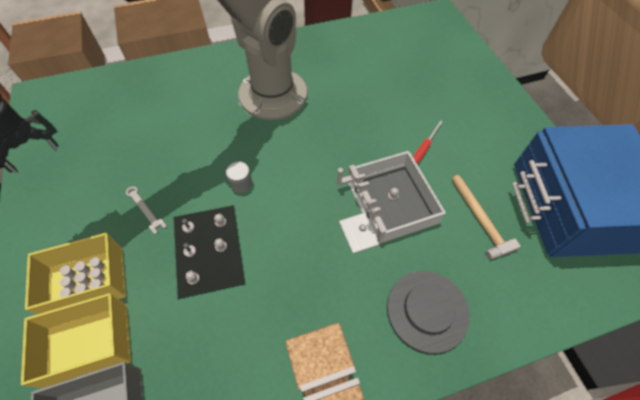

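View pics/top0.png

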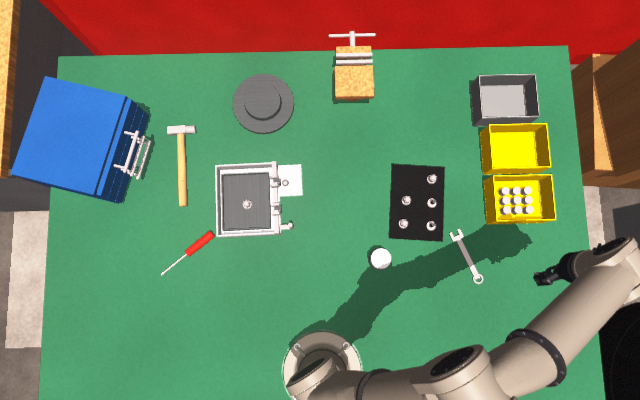

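The scene view shows the pen around (395,195), the mat around (208,250), and the tin at (238,178). In the top view the pen is around (248,200), the mat around (417,202), with five parts on it, and the gate side faces right. I'll zoom in next.

```bash
python3 - <<'E'
import cv2,numpy as np
t=cv2.imread("pics/top0.png");s=cv2.imread("pics/scene0.png")
def c(im,x,y,w,h): return cv2.resize(im[y:y+h,x:x+w],(400,300),interpolation=cv2.INTER_CUBIC)
a=np.vstack([np.hstack([c(t,200,155,112,84),c(t,380,160,112,84)]),np.hstack([c(s,330,145,120,90),c(s,155,200,120,90)])])
cv2.imwrite("pics/z0.png",a)
E
```

```text
(no output)
```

View pics/z0.png

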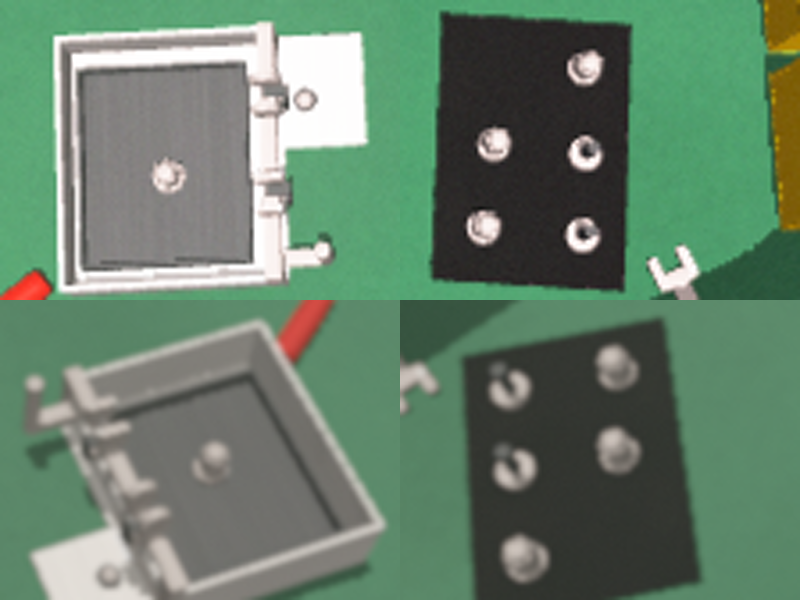

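Top crop: the three plain nuts are at crop (585,67), (493,143) and (484,227). The bolts, with long dark shanks, are at (585,153) and (583,235). The rounded first catch is at about (265,95), the second at about (268,190), and the post top at (324,250).

```bash
cat > h.py <<'E'
import cv2,numpy as np
from station import bot, eyes, order
def cam(n):
    i=eyes.camera_info(n);V=np.array(i["view"]);f=200/np.tan(np.radians(i["vertical_fov"])/2)
    return V,f,i["cx"],i["cy"]
def ray(n,u,v):
    V,f,cx,cy=cam(n);R=V[:3,:3];d=R.T@np.array([(u-cx)/f,-(v-cy)/f,-1]);return -R.T@V[:3,3],d/np.linalg.norm(d)
def onz(n,u,v,z):
    o,d=ray(n,u,v);return o+d*(z-o[2])/d[2]
def proj(n,p):
    V,f,cx,cy=cam(n);q=V[:3,:3]@np.array(p)+V[:3,3];return np.array([cx+f*q[0]/-q[2],cy-f*q[1]/-q[2]])
def tri(a,b):
    (o1,d1),(o2,d2)=ray("top",*a),ray("scene",*b)
    s=np.linalg.lstsq(np.c_[d1,-d2],o2-o1,rcond=None)[0];p,q=o1+s[0]*d1,o2+s[1]*d2;return (p+q)/2,np.linalg.norm(p-q)
E
python3 - <<'E'
from h import *
np.set_printoptions(precision=4,suppress=True)
for n,box in (("top",(380,155,460,250)),("scene",(160,195,260,305))):
    im=cv2.imread(f"pics/{n}0.png");x0,y0,x1,y1=box;g=im[y0:y1,x0:x1]
    dark=(g.max(2)<80).astype(np.uint8)
    cs=cv2.findContours(dark,cv2.RETR_EXTERNAL,cv2.CHAIN_APPROX_NONE)[0];c=max(cs,key=cv2.contourArea);hull=cv2.convexHull(c)
    q=cv2.boxPoints(cv2.minAreaRect(hull))+[x0,y0]
    ap=cv2.approxPolyDP(hull,8,True)[:,0]+[x0,y0]
    P=np.array([onz(n,*p,.003) for p in ap]);print(n,"mat corners",ap.tolist(),P[:,:2].tolist())
    print(np.linalg.norm(P-np.roll(P,1,0),axis=1))
    m=np.zeros_like(dark);cv2.fillConvexPoly(m,hull,1);m=cv2.erode(m,np.ones((5,5)))
    b=((g.min(2)>90)&(m>0)).astype(np.uint8);b=cv2.morphologyEx(b,cv2.MORPH_CLOSE,np.ones((3,3)))
    k,l,st,ce=cv2.connectedComponentsWithStats(b)
    for i in range(1,k):
        if st[i,4]>15:
            u,v=ce[i]+[x0,y0];print(st[i,:].tolist(),u,v,onz(n,u,v,.014)[:2])
for nm,p in (("tl",(200+55*.28,155+37*.28)),("tr",(200+270*.28,155+26*.28))):print(nm,onz("top",*p,.06))
print(proj("top",bot.get_obs()["eef_pos"]),proj("scene",bot.get_obs()["eef_pos"]))
E
```

```text
top mat corners [[392, 164], [444, 167], [442, 240], [389, 237]] [[0.632569957526057, -0.2416758053938266], [0.6187231331656915, -0.40792138735875605], [0.38558099000006485, -0.38701219889693306], [0.3991411297667983, -0.22136292315393907]]
[0.2343 0.1668 0.2341 0.1662]
[47, 19, 10, 10, 77] 431.5194805194805 178.62337662337663 [ 0.5798 -0.3631]
[22, 41, 9, 9, 71] 405.98591549295776 199.98591549295776 [ 0.5134 -0.2786]
[47, 43, 10, 10, 77] 431.4415584415584 202.6103896103896 [ 0.503  -0.3583]
[19, 64, 9, 10, 75] 403.0133333333333 223.34666666666666 [ 0.4399 -0.2656]
[46, 66, 10, 10, 76] 430.6973684210526 225.48684210526318 [ 0.431  -0.3518]
scene mat corners [[232, 206], [244, 283], [179, 298], [174, 218]] [[0.4015834827983462, -0.22522637983941954], [0.6328436804116426, -0.24229179417803842], [0.6203875353957724, -0.40376380030591164], [0.38997678447197637, -0.3857778427738011]]
[0.161  0.2319 0.162  0.2311]
[54, 18, 12, 14, 123] 219.29268292682926 219.89430894308944 [ 0.4409 -0.2666]
[22, 24, 12, 14, 113] 187.38938053097345 226.1150442477876 [ 0.4332 -0.3523]
[54, 43, 13, 14, 132] 219.78030303030303 244.6590909090909 [ 0.5145 -0.2793]
[23, 49, 13, 13, 131] 188.793893129771 250.06106870229007 [ 0.5047 -0.3592]
[26, 75, 14, 15, 146] 191.8835616438356 277.02054794520546 [ 0.5808 -0.3629]
tl [0.6288 0.3113 0.06  ]
tr [0.634 0.126 0.06 ]
[548.8036 269.049 ] [ 39.1456 160.8223]
```

```bash
python3 - <<'E'
from h import *
np.set_printoptions(precision=4,suppress=True)
im=cv2.imread("pics/top0.png").astype(float)
ng=im[:,:,2]-im[:,:,1]   # green bench strongly negative, steel ~0
def edge(a): # subpixel 50% crossing
    t=(a[0]+a[-1])/2; i=np.argmax((a-t)*np.sign(a[-1]-a[0])>0); return i-1+(t-a[i-1])/(a[i]-a[i-1])
L=np.array([(208+edge(ng[v,208:221]),v) for v in range(172,226,2)])
T=np.array([(u,158+edge(ng[158:170,u])) for u in range(222,268,2)])
def fit(P,z):
    W=np.array([onz("top",u,v,z)[:2] for u,v in P],np.float32);d=cv2.fitLine(W,cv2.DIST_HUBER,0,.01,.01).ravel();return d
l=fit(L,.06);t=fit(T,.06);print("left",l,np.arctan2(l[1],l[0]));print("top",t,np.arctan2(t[1],t[0]))
s=np.linalg.solve(np.c_[l[:2],-t[:2]],t[2:]-l[2:]);c=l[2:]+s[0]*l[:2];print("corner +x+y",c)
for yaw in (np.arctan2(l[1],l[0]),):
    if abs(yaw)>1.6: yaw-=np.pi*np.sign(yaw)
    R=np.array([[np.cos(yaw),-np.sin(yaw)],[np.sin(yaw),np.cos(yaw)]]);o=c-R@[.110,.095];print("pen",o,yaw)
    for nm,p in dict(tab=(0,-.087,.07),cxmy=(.11,-.095,.06),nx=(-.11,.095,.0),rail=(-.11,-.08,.072),rail2=(.11,-.08,.072)).items():
        w=[*(o+R@p[:2]),p[2]];print(nm,w,proj("top",w),proj("scene",w))
# catches and post top, eyeballed crop pixels (top view)
f=lambda a,b:(200+a*.28,155+b*.28)
g=lambda a,b:(330+a*.3,145+(b-300)*.3)
for nm,a,b,z in (("post",(324,246),(36,382),.098),):
    w=onz("top",*f(*a),z)[:2];w2=onz("scene",*g(*b),z)[:2];print(nm,w,w2,R.T@(w-o),R.T@(w2-o),tri(f(*a),g(*b)))
w=onz("top",*f(168,176),.02)[:2];print("nut4",w,R.T@(w-o))
E
```

```text
left [0.9996 0.0288 0.5385 0.3115] 0.028754424
top [ 0.0295 -0.9996  0.634   0.227 ] -1.5413027
corner +x+y [0.6315 0.3142]
pen [0.5243 0.2161] 0.028754424
tab [np.float64(0.5267521908767521), np.float64(0.1291251515708864), 0.07] [274.6686 196.1486] [367.0894 196.9183]
cxmy [np.float64(0.6369367251731455), np.float64(0.12429100930690765), 0.06] [276.1509 161.3522] [380.8073 234.2726]
nx [np.float64(0.4115650761127472), np.float64(0.3078873695060611), 0.0] [219.9502 237.3536] [404.5875 162.7264]
rail [np.float64(0.41659640704281625), np.float64(0.1329597071930766), 0.072] [273.7167 232.4094] [353.9385 164.4286]
rail2 [np.float64(0.6365054682362824), np.float64(0.1392848089337349), 0.072] [270.9078 160.7222] [386.8202 230.4518]
post [0.4383 0.0802] [0.4387 0.0839] [-0.0898 -0.1333] [-0.0894 -0.1297] (array([0.4387, 0.0819, 0.0988]), np.float64(0.0036169585583310667))
nut4 [0.5112 0.2201] [-0.013   0.0043]
```

```bash
python3 - <<'E'
import cv2,numpy as np
t=cv2.imread("pics/top0.png");s=cv2.imread("pics/scene0.png")
a=cv2.resize(t[160:240,255:305],(375,600),interpolation=cv2.INTER_CUBIC)
b=cv2.resize(s[155:245,330:390],(400,600),interpolation=cv2.INTER_CUBIC)
cv2.imwrite("pics/z1.png",np.hstack([a,b]))
E
```

```text
(no output)
```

View pics/z1.png

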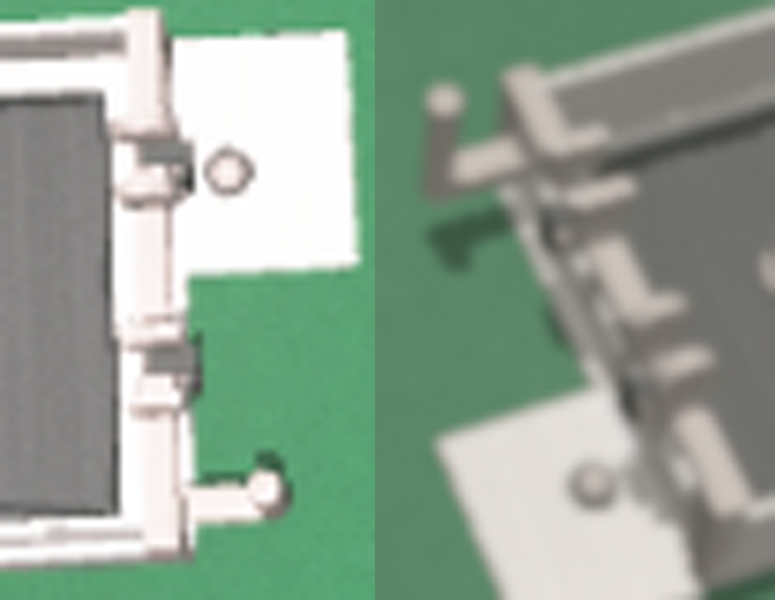

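```bash
python3 - <<'E'
from h import *
np.set_printoptions(precision=4,suppress=True)
o=np.array([.5243,.2161]);y=.0288;R=np.array([[np.cos(y),-np.sin(y)],[np.sin(y),np.cos(y)]])
pen=lambda w:R.T@(w[:2]-o)
for nm,p,z in (("2fix",(603,137),.098),("2pad",(630,188),.098),("1fix",(682,302),.1),("1pad",(708,356),.1)):
    print(nm,"scene",pen(onz("scene",330+(p[0]-375)/6.667-.4,155+p[1]/6.667-.4,z)))
im=cv2.cvtColor(cv2.imread("pics/top0.png"),cv2.COLOR_BGR2GRAY)
print(im[172:220,268:282])
for v in (176,177,186,187,200,202,210,214):print(v,pen(onz("top",273,v,.1)))
E
```

```text
2fix scene [-0.0517 -0.0777]
2pad scene [-0.0254 -0.0773]
1fix scene [ 0.0311 -0.0801]
1pad scene [ 0.0565 -0.0805]
[[161 253 253 253 248 245 242 241 203 194 252 253 253 253]
 [107 242 253 253 247 245 243 241 197 193 252 253 253 254]
 [114 235 253 253 247 245 242 242 219 169 252 253 253 254]
 [113 234 245 246 241 244 240 237 211 177 222 253 253 254]
 [111 183 211 231 239 244 240 233 214 176 189 253 253 253]
 [112 155 198 197 208 213 192 178 182 166 155 252 254 253]
 [113 129 177 148 146 134 130 132 133 133 136 205 225 253]
 [127 123 231 237 223 154 131 127 131 132 132 139 165 253]
 [129 125 251 253 247 174 134 133 133 130 132 131 153 253]
 [132 123 252 253 250 176 135 133 130 122 118 118 141 252]
 [133 125 252 253 250 216 201 230 233 157 183 139 100 252]
 [131 123 252 253 244 241 239 239 239 169 147 122  85 252]
 [131 124 228 237 239 243 242 237 229 187 127  89  69 252]
 [133 103 200 223 238 242 232 219 223 194 143 145 122 253]
 [132 108 217 183 169 170 159 154 154 148 136 180 249 253]
 [132 108 250 196 152 134 173 180 180 136 206 250 254 254]
 [134 111 252 252 247 239 239 238 236 17
[... 1324 characters left out ...]
34 123 252 254 236 245 246 244 244 168 157 107  77]
 [132 130 121 251 251 237 249 247 246 246 245 158 106  95]
 [135 131 103 248 248 246 248 246 246 247 252 153 113 128]
 [132 132 107 241 220 202 183 177 179 182 179 154 142 137]
 [134 129 110 251 230 204 191 179 211 213 166 235 167 142]
 [132 130 110 252 253 249 243 239 241 241 196 252 183 141]
 [134 130 110 253 254 253 248 245 244 244 202 253 189 140]
 [135 132 112 252 254 253 248 245 244 243 202 253 217 146]
 [135 134  90 252 254 253 248 246 244 243 214 253 224 146]]
176 [ 0.0563 -0.087 ]
177 [ 0.0532 -0.0868]
186 [ 0.0259 -0.0858]
187 [ 0.0229 -0.0857]
200 [-0.0162 -0.0841]
202 [-0.0222 -0.0839]
210 [-0.0461 -0.083 ]
214 [-0.058  -0.0825]
```

Both zoomed views agree on the catches, in pen coordinates: first squeeze point (+0.039, −0.087), second (−0.046, −0.087). The post top is at world (0.4385, 0.082). I'll turn the tool so it closes along pen x.

Units first: shifts go in shares of 0.6 m and turns go in shares of pi/2 rad. So 0.01 m is 0.0167, -0.145 rad is -0.0923.

```bash
cat >> h.py <<'E'
np.set_printoptions(precision=4,suppress=True)
from scipy.spatial.transform import Rotation as Rt
PO=np.array([.5243,.2161]);PY=.0288
def penw(x,y,z): c,s=np.cos(PY),np.sin(PY);return [PO[0]+c*x-s*y,PO[1]+s*x+c*y,z]
def go(t,head=np.pi/2+PY):
    o=bot.get_obs();w,x,y,z=o["tool_rot"];R=Rt.from_quat([x,y,z,w]);M=R.as_matrix();h=np.arctan2(M[1,0],M[0,0])
    print("t",o["t"],"pos",o["eef_pos"],"F",o["contact_force"],"w",o["gripper_width"],"g",o["grasp_force"]);print("tool delta",M.T@(np.array(t)-o["eef_pos"]),"turn",-(head-h))
E
```

Request:
nudge_tcp:
  segments:
    - [0, 0, 0.0167, -0.0923, 1]
    - [0, 0, 0.0167, -0.0923, 1]
    - [0, 0, 0.0167, -0.0923, 1]
    - [0, 0, 0.0167, -0.0923, 1]
    - [0, 0, 0.0167, -0.0923, 1]
    - [0, 0, 0.0167, -0.0923, 1]
    - [0, 0, 0.0167, -0.0923, 0.8]
    - [0, 0, 0.0167, -0.0923, 0.7]
    - [0, 0, 0, 0, 0.7]
  grip_force: 40

```text
t: 1.0
eef_pos: [0.2865, -0.6096, 0.1492]
tool_rot: [-0.002, 0.696, 0.718, 0.001]
contact_force: [-0.1, 1.3, 0.7]
gripper_width: 0.697
grasp_force: 0.0
```

```bash
python3 -c "
from h import *
go([.4405,-.266,.011])"
```

```text
t 1.0 pos [ 0.2865 -0.6096  0.1492] F [-0.1068  1.2783  0.7084] w 0.6966567960614004 g 0.0
tool delta [0.3384 0.1645 0.1391] turn 0.001246131669573547
```

Scaled: 0.043 m is 0.0717, 0.042 m is 0.07.

Request:
nudge_tcp:
  segments:
    - [0.07, 0.0333, 0, 0, 0.7]
    - [0.07, 0.0333, 0, 0, 0.7]
    - [0.07, 0.0333, 0, 0, 0.7]
    - [0.07, 0.035, 0, 0, 0.7]
    - [0.07, 0.035, 0, 0, 0.7]
    - [0.07, 0.035, 0, 0, 0.7]
    - [0.0717, 0.035, 0, 0, 0.7]
    - [0.0717, 0.0342, 0, 0, 0.7]
    - [0, 0, 0.0333, 0, 0.7]
    - [0, 0, 0.05, 0, 0.7]
    - [0, 0, 0.0333, 0, 0.7]
    - [0, 0, 0, 0, 0.7]
  grip_force: 40

```text
t: 2.2
eef_pos: [0.4404, -0.2673, 0.0794]
tool_rot: [-0.002, 0.698, 0.716, -0.001]
contact_force: [0.0, 0.2, -0.5]
gripper_width: 0.705
grasp_force: 0.0
```

```bash
python3 -c "
from h import *
go([.4405,-.266,.011])"
```

```text
t 2.2 pos [ 0.4404 -0.2673  0.0794] F [ 0.0249  0.2304 -0.4777] w 0.7053500150758273 g 0.0
tool delta [0.0011 0.0004 0.0684] turn -0.0030032071092727097
```

Scaled: 0.023 m is 0.0383, 0.022 m is 0.0367.

Request:
nudge_tcp:
  segments:
    - [0.0017, 0, 0.0383, 0, 0.7]
    - [0, 0, 0.0383, 0, 0.7]
    - [0, 0, 0.0367, 0, 0.7]
    - [0, 0, 0, 0, 0.7]
    - [0, 0, 0, 0, 0]
    - [0, 0, 0, 0, 0]
    - [0, 0, 0, 0, 0]
    - [0, 0, 0, 0, 0]
    - [0, 0, 0, 0, 0]
  grip_force: 40

```text
t: 3.1
eef_pos: [0.4428, -0.2678, 0.015]
tool_rot: [0.001, 0.697, 0.717, 0.0]
contact_force: [-0.9, 0.4, 7.3]
gripper_width: 0.251
grasp_force: 38.8
```

```bash
python3 -c "
from h import *
go(penw(-.045,.03,.13))"
```

```text
t 3.1 pos [ 0.4428 -0.2678  0.015 ] F [-0.9037  0.4149  7.2682] w 0.2506092869272452 g 38.82780611515045
tool delta [ 0.5112  0.0503 -0.1157] turn -0.0005398680750106077
```

Scaled: -0.045 m is -0.075, 0.04 m is 0.0667.

Request:
nudge_tcp:
  segments:
    - [0, 0, -0.05, 0, 0]
    - [0, 0, -0.075, 0, 0]
    - [0, 0, -0.075, 0, 0]
    - [0.05, 0.0067, -0.0167, 0, 0]
    - [0.075, 0.0075, 0, 0, 0]
    - [0.075, 0.0075, 0, 0, 0]
    - [0.075, 0.0075, 0, 0, 0]
    - [0.075, 0.0075, 0, 0, 0]
    - [0.075, 0.0075, 0, 0, 0]
    - [0.075, 0.0075, 0, 0, 0]
    - [0.075, 0.0075, 0, 0, 0]
    - [0.075, 0.0075, 0, 0, 0]
    - [0.075, 0.0075, 0, 0, 0]
    - [0.075, 0.0067, 0, 0, 0]
    - [0.0667, 0.005, 0, 0, 0]
    - [0, 0, 0, 0, 0]
    - [0, 0, 0, 0, 0]
  grip_force: 40

```text
t: 4.8
eef_pos: [0.4781, 0.2552, 0.144]
tool_rot: [0.0, 0.696, 0.718, 0.0]
contact_force: [-0.2, 0.5, -1.0]
gripper_width: 0.251
grasp_force: 39.4
```

```bash
python3 -c "
from h import *
go(penw(-.048,.04,.026))
for n in('top','scene'): cv2.imwrite(f'pics/{n}1.png',eyes.read_camera(n))"
```

```text
t 4.8 pos [0.4781 0.2552 0.144 ] F [-0.2364  0.4982 -1.0275] w 0.2506410701757505 g 39.43290174007416
tool delta [-0.0004 -0.0031  0.1179] turn 0.0022354766530268133
```

Request:
nudge_tcp:
  segments:
    - [0, -0.005, 0.05, 0, 0]
    - [0, 0, 0.0667, 0, 0]
    - [0, 0, 0.05, 0, 0]
    - [0, 0, 0.025, 0, 0]
    - [0, 0, 0.01, 0, 0]
    - [0, 0, 0, 0, 0]
    - [0, 0, 0, 0, 0.38]
    - [0, 0, 0, 0, 0.38]
    - [0, 0, -0.05, 0, 0.38]
    - [0, 0, -0.075, 0, 0.6]
    - [0, 0, -0.075, 0, 0.7]
    - [-0.05, 0, -0.0083, 0, 0.7]
  grip_force: 40

```text
t: 6.1
eef_pos: [0.4791, 0.2306, 0.1544]
tool_rot: [0.001, 0.695, 0.719, 0.007]
contact_force: [1.4, 0.2, -0.3]
gripper_width: 0.7
grasp_force: 0.0
```

```bash
python3 -c "
from h import *
go([.514,-.279,.011])"
```

```text
t 6.1 pos [0.4791 0.2306 0.1544] F [ 1.3974  0.2242 -0.3216] w 0.7004970244465417 g 0.0
tool delta [-0.5116  0.0155  0.1395] turn 0.006276883878291839
```

Scaled: -0.046 m is -0.0767, 0.03 m is 0.05.

Request:
nudge_tcp:
  segments:
    - [-0.0767, 0.0025, 0, 0, 0.7]
    - [-0.0767, 0.0025, 0, 0, 0.7]
    - [-0.0767, 0.0025, 0, 0, 0.7]
    - [-0.0767, 0.0025, 0, 0, 0.7]
    - [-0.0767, 0.0025, 0, 0, 0.7]
    - [-0.0767, 0.0025, 0, 0, 0.7]
    - [-0.0767, 0.0025, 0, 0, 0.7]
    - [-0.0767, 0.0025, 0, 0, 0.7]
    - [-0.0767, 0.0025, 0, 0, 0.7]
    - [-0.0767, 0.0025, 0, 0, 0.7]
    - [-0.0767, 0, 0.0333, 0, 0.7]
    - [0, 0, 0.05, 0, 0.7]
    - [0, 0, 0.0333, 0, 0.7]
    - [0, 0, 0, 0, 0.7]
    - [0, 0, 0, 0, 0.7]
  grip_force: 40

```text
t: 7.6
eef_pos: [0.5065, -0.2809, 0.0784]
tool_rot: [0.0, 0.697, 0.717, 0.0]
contact_force: [-0.5, 0.1, 0.4]
gripper_width: 0.697
grasp_force: 0.0
```

```bash
python3 -c "
from h import *
go([.514,-.279,.011])
for n in('top','scene'): cv2.imwrite(f'pics/{n}2.png',eyes.read_camera(n))
im=cv2.imread('pics/top2.png')[155:245,205:310];s=cv2.imread('pics/scene2.png')[145:245,330:450];
cv2.imwrite('pics/z2.png',np.hstack([cv2.resize(im,(400,343),interpolation=2),cv2.resize(s,(400,343),interpolation=2)]))"
```

```text
t 7.6 pos [ 0.5065 -0.2809  0.0784] F [-0.4555  0.1034  0.4018] w 0.6974596927873861 g 0.0
tool delta [0.0017 0.0075 0.0674] turn 0.000794280314850182
```

View pics/z2.png

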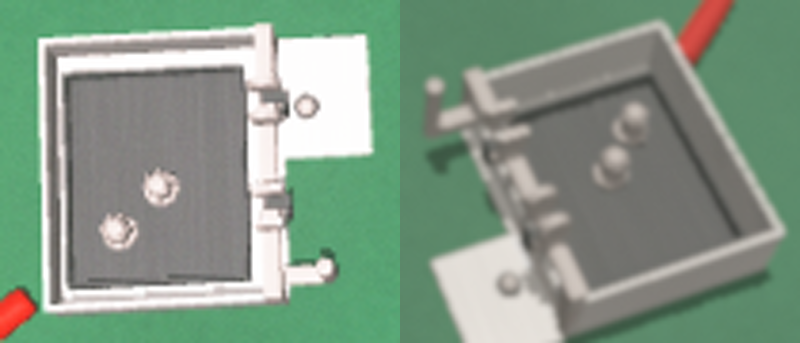

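The tray holds two upright nuts, at crop (117,230) and (160,187). Next is the second pick.

Scaled: 0.025 m is 0.0417, 0.02 m is 0.0333.

Request:
nudge_tcp:
  segments:
    - [0.0025, 0.0125, 0.0333, 0, 0.7]
    - [0, 0, 0.0417, 0, 0.7]
    - [0, 0, 0.0308, 0, 0.7]
    - [0, 0, 0, 0, 0.7]
    - [0, 0, 0, 0, 0]
    - [0, 0, 0, 0, 0]
    - [0, 0, 0, 0, 0]
    - [0, 0, 0, 0, 0]
    - [0, 0, 0, 0, 0]
  grip_force: 40

```text
t: 8.6
eef_pos: [0.5145, -0.2799, 0.0157]
tool_rot: [0.001, 0.697, 0.717, 0.0]
contact_force: [-0.6, 0.7, 5.5]
gripper_width: 0.249
grasp_force: 38.9
```

```bash
python3 -c "
from h import *
go(penw(.045,.025,.145))"
```

```text
t 8.6 pos [ 0.5145 -0.2799  0.0157] F [-0.6076  0.6858  5.4689] w 0.24885611512670036 g 38.87469828128815
tool delta [ 0.5203  0.0694 -0.1299] turn 4.241091044110412e-05
```

Scaled: -0.045 m is -0.075, -0.03 m is -0.05.

Request:
nudge_tcp:
  segments:
    - [0, 0, -0.05, 0, 0]
    - [0, 0, -0.075, 0, 0]
    - [0, 0, -0.075, 0, 0]
    - [0.0417, 0.0067, -0.02, 0, 0]
    - [0.075, 0.01, 0, 0, 0]
    - [0.075, 0.01, 0, 0, 0]
    - [0.075, 0.01, 0, 0, 0]
    - [0.075, 0.01, 0, 0, 0]
    - [0.075, 0.01, 0, 0, 0]
    - [0.075, 0.01, 0, 0, 0]
    - [0.075, 0.01, 0, 0, 0]
    - [0.075, 0.01, 0, 0, 0]
    - [0.075, 0.01, 0, 0, 0]
    - [0.075, 0.01, 0, 0, 0]
    - [0.075, 0.0083, 0, 0, 0]
    - [0, 0, 0, 0, 0]
    - [0, 0, 0, 0, 0]
  grip_force: 40

```text
t: 10.3
eef_pos: [0.567, 0.244, 0.1466]
tool_rot: [0.0, 0.696, 0.718, 0.001]
contact_force: [0.3, -1.1, -0.6]
gripper_width: 0.247
grasp_force: 39.3
```

```bash
python3 -c "
from h import *
go(penw(.045,.025,.0215))"
```

```text
t 10.3 pos [0.567  0.244  0.1466] F [ 0.2957 -1.1407 -0.5536] w 0.24671334307096943 g 39.310855865478516
tool delta [-0.0018  0.0014  0.1251] turn 0.003126133924382435
```

Scaled: -0.045 m is -0.075, 0.04 m is 0.0667.

Request:
nudge_tcp:
  segments:
    - [0, 0.0025, 0.05, 0, 0]
    - [0, 0, 0.0667, 0, 0]
    - [0, 0, 0.05, 0, 0]
    - [0, 0, 0.0267, 0, 0]
    - [0, 0, 0.0133, 0, 0]
    - [0, 0, 0, 0, 0]
    - [0, 0, 0, 0, 0.38]
    - [0, 0, 0, 0, 0.38]
    - [0, 0, -0.05, 0, 0.38]
    - [0, 0, -0.075, 0, 0.6]
    - [0, 0, -0.075, 0, 0.7]
    - [-0.05, 0, -0.0083, 0, 0.7]
    - [0, 0, 0, 0, 0.7]
  grip_force: 40

```text
t: 11.6
eef_pos: [0.572, 0.2086, 0.1497]
tool_rot: [0.002, 0.698, 0.716, 0.001]
contact_force: [0.6, -0.9, -0.2]
gripper_width: 0.702
grasp_force: 0.0
```

```bash
python3 -c "
from h import *
go(penw(.042,-.087,.12))"
```

```text
t 11.6 pos [0.572  0.2086 0.1497] F [ 0.6275 -0.9332 -0.1986] w 0.7022239938586127 g 0.0
tool delta [-0.0781 -0.0052  0.0298] turn -0.004507863659090283
```

Scaled: -0.027 m is -0.045, -0.026 m is -0.0433.

Request:
nudge_tcp:
  segments:
    - [-0.0433, -0.0033, 0, 0, 0.75]
    - [-0.0433, -0.0033, 0, 0, 0.75]
    - [-0.045, -0.0017, 0, 0, 0.75]
    - [0, 0, 0.0417, 0, 0.75]
    - [0, 0, 0, 0, 0.75]
  grip_force: 40

```text
t: 12.1
eef_pos: [0.5651, 0.1315, 0.1195]
tool_rot: [-0.001, 0.697, 0.717, -0.002]
contact_force: [-0.7, 0.0, 0.8]
gripper_width: 0.749
grasp_force: 0.0
```

```bash
python3 -c "
from h import *
go(penw(.042,-.087,.077))
a=eyes.read_camera('top')[150:250,180:330];b=eyes.read_camera('scene')[125:245,300:450]
cv2.imwrite('pics/z3.png',np.hstack([cv2.resize(a,(400,267),interpolation=2),cv2.resize(b,(400,267),interpolation=2)]))"
```

```text
t 12.1 pos [0.5651 0.1315 0.1195] F [-0.6764  0.0069  0.823 ] w 0.7488253278666733 g 0.0
tool delta [-0.0012  0.0038  0.0425] turn -0.0015953890045834473
```

View pics/z3.png

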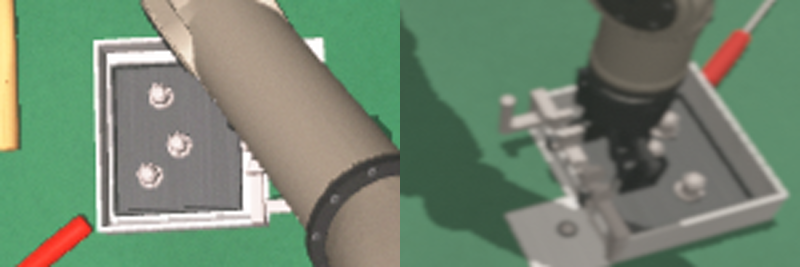

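The tray shows three upright nuts, at crop (160,95), (180,145) and (148,175), and the gripper is above the first catch. I'll descend and squeeze.

Scaled: 0.02 m is 0.0333, 0.017 m is 0.0283.

Request:
nudge_tcp:
  segments:
    - [-0.0017, 0.0058, 0.0333, 0, 0.75]
    - [0, 0, 0.0283, 0, 0.75]
    - [0, 0, 0.01, 0, 0.75]
    - [0, 0, 0, 0, 0.75]
    - [0, 0, 0, 0, 0.75]
  grip_force: 40

```text
t: 12.7
eef_pos: [0.571, 0.1332, 0.0799]
tool_rot: [0.0, 0.697, 0.718, 0.001]
contact_force: [0.3, 0.5, 0.7]
gripper_width: 0.751
grasp_force: 0.0
```

```bash
python3 -c "
from h import *
go(penw(.039,-.087,.077))"
```

```text
t 12.7 pos [0.571  0.1332 0.0799] F [0.3043 0.4831 0.7184] w 0.7514113192566361 g 0.0
tool delta [-0.0028 -0.0053  0.0029] turn 0.0008731266882635591
```

Scaled: -0.0045 m is -0.0075, -0.0025 m is -0.0042.

Request:
nudge_tcp:
  segments:
    - [-0.0042, -0.0075, 0, 0, 0.55]
    - [0, 0, 0, 0, 0.45]
    - [0, 0, 0, 0, 0.2]
    - [0, 0, 0, 0, 0.2]
    - [0, 0, 0, 0, 0.2]
    - [0, 0, 0, 0, 0.2]
  grip_force: 40

```text
t: 13.3
eef_pos: [0.5621, 0.1294, 0.0797]
tool_rot: [-0.001, 0.697, 0.717, -0.003]
contact_force: [-14.7, -2.2, 18.9]
gripper_width: 0.236
grasp_force: 40.6
```

```bash
python3 -c "
from h import *
go(penw(.039,-.087,.077))"
```

```text
t 13.3 pos [0.5621 0.1294 0.0797] F [-14.7179  -2.2247  18.8946] w 0.23615214604160006 g 40.55849304771982
tool delta [0.0008 0.0037 0.0027] turn 5.360918852170826e-05
```

Scaled: -0.003 m is -0.005, -0.002 m is -0.0033.

Request:
nudge_tcp:
  segments:
    - [0, -0.005, -0.0033, 0, 0.1]
    - [0, 0, 0, 0, 0.1]
    - [0, 0, 0, 0, 0.1]
  grip_force: 40

```text
t: 13.6
eef_pos: [0.5619, 0.1294, 0.0801]
tool_rot: [-0.001, 0.697, 0.717, -0.001]
contact_force: [-1.0, 0.5, -8.9]
gripper_width: 0.236
grasp_force: 45.8
```

```bash
python3 -c "
from h import *
go(penw(.039,-.087,.077))"
```

```text
t 13.6 pos [0.5619 0.1294 0.0801] F [-1.0143  0.4707 -8.879 ] w 0.23553648736823718 g 45.76626655063592
tool delta [0.0008 0.0039 0.0031] turn -3.120450946481057e-05
```

Units first: shifts go in shares of 0.6 m and turns go in shares of pi/2 rad. So -0.041 m is -0.0683, -0.04 m is -0.0667.

Request:
nudge_tcp:
  segments:
    - [0, 0, 0, 0, 0.5]
    - [0, 0, 0, 0, 0.7]
    - [0, 0, -0.0333, 0, 0.7]
    - [0, 0, -0.05, 0, 0.75]
    - [0, -0.0667, 0, 0, 0.75]
    - [0, -0.0683, 0, 0, 0.75]
    - [0, 0, 0, 0, 0.75]
    - [0, 0, 0, 0, 0.75]
  grip_force: 40

```text
t: 14.4
eef_pos: [0.4826, 0.1274, 0.1319]
tool_rot: [0.001, 0.697, 0.718, 0.001]
contact_force: [0.9, 0.7, 0.3]
gripper_width: 0.749
grasp_force: 0.0
```

```bash
python3 -c "
from h import *
go(penw(-.046,-.087,.079))
a=eyes.read_camera('top')[150:250,200:330];b=eyes.read_camera('scene')[140:240,325:425]
cv2.imwrite('pics/z4.png',np.hstack([cv2.resize(a,(400,308),interpolation=2),cv2.resize(b,(400,400),interpolation=2)[:308]]))
cv2.imwrite('pics/z4b.png',cv2.resize(b,(600,600),interpolation=2))"
```

```text
t 14.4 pos [0.4826 0.1274 0.1319] F [0.9483 0.7023 0.3309] w 0.7490480706975359 g 0.0
tool delta [ 0.0004 -0.0019  0.0529] turn 0.0008824204805382152
```

View pics/z4b.png

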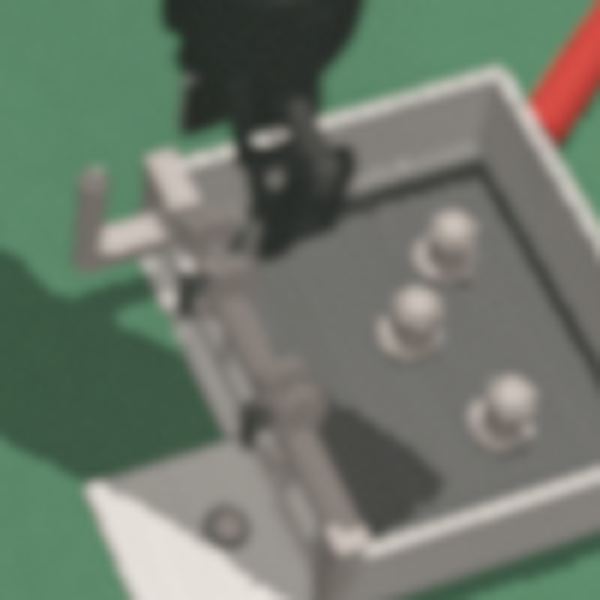

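The first catch's tabs are together, around (295,390), and the three nuts are upright. Next I squeeze the second catch.

Scaled: 0.022 m is 0.0367, 0.02 m is 0.0333.

Request:
nudge_tcp:
  segments:
    - [0.0017, -0.005, 0.0333, 0, 0.75]
    - [0, 0, 0.0367, 0, 0.75]
    - [0, 0, 0.0167, 0, 0.75]
    - [0, 0, 0, 0, 0.75]
    - [0, 0, 0, 0, 0.75]
  grip_force: 40

```text
t: 15.0
eef_pos: [0.4799, 0.1286, 0.0792]
tool_rot: [0.0, 0.697, 0.717, 0.0]
contact_force: [-0.4, 0.6, 0.5]
gripper_width: 0.753
grasp_force: 0.0
```

```bash
python3 -c "
from h import *
go([.477,.128,.079])"
```

```text
t 15.0 pos [0.4799 0.1286 0.0792] F [-0.3684  0.5712  0.476 ] w 0.7531739910207671 g 0.0
tool delta [-0.0005 -0.0029  0.0002] turn -1.0864423295897652e-05
```

Request:
nudge_tcp:
  segments:
    - [0, -0.005, 0, 0, 0.55]
    - [0, 0, 0, 0, 0.45]
    - [0, 0, 0, 0, 0.1]
    - [0, 0, 0, 0, 0.1]
    - [0, 0, 0, 0, 0.1]
    - [0, 0, 0, 0, 0.1]
    - [0, 0, 0, 0, 0.1]
  grip_force: 40

```text
t: 15.7
eef_pos: [0.4769, 0.1286, 0.0803]
tool_rot: [0.001, 0.697, 0.717, 0.001]
contact_force: [-1.1, 0.6, 12.4]
gripper_width: 0.234
grasp_force: 41.2
```

```bash
python3 -c "
from h import *
go(penw(-.09,-.131,.12))"
```

```text
t 15.7 pos [0.4769 0.1286 0.0803] F [-1.1243  0.5585 12.3796] w 0.2340800806485449 g 41.181079745292664
tool delta [-0.0449 -0.04   -0.0398] turn -0.00010849594200279533
```

Scaled: -0.025 m is -0.0417, -0.023 m is -0.0383.

Request:
nudge_tcp:
  segments:
    - [0, 0, 0, 0, 0.5]
    - [0, 0, 0, 0, 0.7]
    - [0, 0, -0.0333, 0, 0.75]
    - [0, 0, -0.0417, 0, 0.75]
    - [-0.0367, -0.035, 0, 0, 0.75]
    - [-0.0383, -0.035, 0, 0, 0.75]
    - [0, 0, 0, 0, 0.75]
    - [0, 0, 0, 0, 0.75]
  grip_force: 40

```text
t: 16.5
eef_pos: [0.4347, 0.0814, 0.1237]
tool_rot: [-0.0, 0.697, 0.717, -0.0]
contact_force: [0.8, 0.3, 0.1]
gripper_width: 0.749
grasp_force: 0.0
```

```bash
python3 -c "
from h import *
go(penw(-.092,-.131,.066));print(bot.get_obs()['q'])
a=eyes.read_camera('top')[150:250,200:330];b=eyes.read_camera('scene')[140:240,325:425]
cv2.imwrite('pics/z5.png',np.hstack([cv2.resize(a,(400,308),interpolation=2),cv2.resize(b,(400,400),interpolation=2)[:308]]))"
```

```text
t 16.5 pos [0.4347 0.0814 0.1237] F [0.7829 0.3493 0.1407] w 0.7489795379181631 g 0.0
tool delta [0.0011 0.0014 0.0577] turn -0.000883522268495085
[ 0.1442  0.2949 -0.5379  2.1625  0.2237  0.7373 -0.5135]
```

View pics/z5.png

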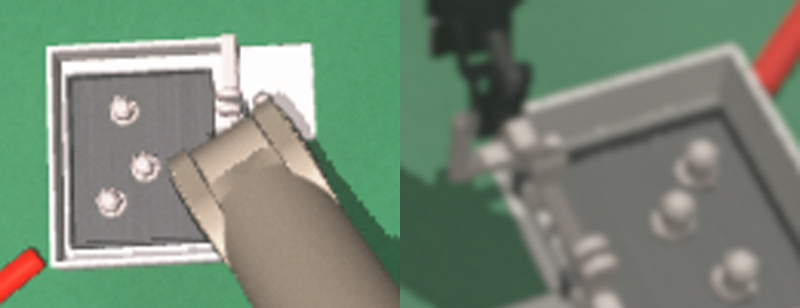

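Both catches now look squeezed, and all three nuts are standing. I'll grip the pull post.

Request:
nudge_tcp:
  segments:
    - [0.0017, 0.0017, 0.0333, 0, 0.75]
    - [0, 0, 0.0417, 0, 0.75]
    - [0, 0, 0.0183, 0, 0.75]
    - [0, 0, 0, 0, 0.75]
    - [0, 0, 0, 0, 0.4]
    - [0, 0, 0, 0, 0]
    - [0, 0, 0, 0, 0]
    - [0, 0, 0, 0, 0]
    - [0, 0, 0, 0, 0]
  grip_force: 60

```text
t: 17.5
eef_pos: [0.4347, 0.0823, 0.0684]
tool_rot: [-0.0, 0.697, 0.717, -0.002]
contact_force: [-7.5, -1.0, 10.1]
gripper_width: 0.143
grasp_force: 58.4
```

```bash
python3 -c "
from h import *
go([0.436,.083,.066]);print(bot.get_obs()['q'])"
```

```text
t 17.5 pos [0.4347 0.0823 0.0684] F [-7.5108 -0.9811 10.0793] w 0.14307028909009412 g 58.38660657405853
tool delta [0.0006 0.0013 0.0024] turn -7.439481632953715e-06
[ 0.089   0.3943 -0.4901  2.1998  0.3193  0.6174 -0.6038]
```

Scaled: -0.0183 m is -0.0305, 0.0052 m is 0.0087, -0.1 rad is -0.0637.

Request:
nudge_tcp:
  segments:
    - [-0.0153, 0.004, 0, -0.0318, 0]
    - [-0.0305, 0.0087, 0, -0.0637, 0]
    - [-0.0305, 0.0087, 0, -0.0637, 0]
    - [-0.0305, 0.0087, 0, -0.0637, 0]
    - [0, 0, 0, 0, 0]
  grip_force: 60

```text
t: 18.0
eef_pos: [0.4645, 0.0198, 0.0685]
tool_rot: [0.0, 0.562, 0.827, -0.001]
contact_force: [-4.7, -1.2, 9.1]
gripper_width: 0.142
grasp_force: 59.2
```

```bash
python3 -c "
from h import *
P=np.array([.4347,.0823]);H=P+np.array([.185-.043*.0,.043+.005]);print('hinge',H)
r=bot.get_obs()['eef_pos'][:2]-H;print('gate~',np.arctan2(-r[1],-r[0])-np.arctan2(.048,.185),np.hypot(*r))
go([0.436,.083,.068]);print(bot.get_obs()['q'])"
```

```text
hinge [0.6197 0.1303]
gate~ 0.36494241717816456 0.19047319862549353
t 18.0 pos [0.4645 0.0198 0.0685] F [-4.7299 -1.1622  9.1209] w 0.14175521819292766 g 59.24160182476044
tool delta [ 0.0693 -0.0032  0.0003] turn 0.34923829426883524
[ 0.2856  0.4349 -0.5533  2.1488  0.3769  0.6519 -0.1521]
```

Scaled: -0.0183 m is -0.0305, 0.0052 m is 0.0087, -0.1 rad is -0.0637.

Request:
nudge_tcp:
  segments:
    - [-0.0305, 0.0087, 0, -0.0637, 0]
    - [-0.0305, 0.0087, 0, -0.0637, 0]
    - [-0.0305, 0.0087, 0, -0.0637, 0]
    - [-0.0305, 0.0087, 0, -0.0637, 0]
    - [-0.0305, 0.0087, 0, -0.0637, 0]
    - [0, 0, 0, 0, 0]
  grip_force: 80

```text
t: 18.6
eef_pos: [0.537, -0.0402, 0.0685]
tool_rot: [0.001, 0.34, 0.941, 0.0]
contact_force: [-4.3, -1.3, 9.6]
gripper_width: 0.138
grasp_force: 80.2
```

```bash
python3 -c "
from h import *
H=np.array([.6197,.1303])
r=bot.get_obs()['eef_pos'][:2]-H;print('gate~',np.arctan2(-r[1],-r[0])-np.arctan2(.048,.185),np.hypot(*r))
go([0.436,.083,.068]);print(bot.get_obs()['q'])"
```

```text
gate~ 0.8655011996747377 0.18947252504581022
t 18.6 pos [ 0.537  -0.0402  0.0685] F [-4.2861 -1.2657  9.6404] w 0.13764582902139635 g 80.17206072807312
tool delta [0.1564 0.0302 0.0004] turn 0.8491140423996777
[ 0.4632  0.5539 -0.6418  1.9795  0.4757  0.7586  0.4178]
```

Scaled: -0.0183 m is -0.0305, 0.0052 m is 0.0087, -0.1 rad is -0.0637.

Request:
nudge_tcp:
  segments:
    - [-0.0305, 0.0087, 0, -0.0637, 0]
    - [-0.0305, 0.0087, 0, -0.0637, 0]
    - [-0.0305, 0.0087, 0, -0.0637, 0]
    - [-0.0305, 0.0087, 0, -0.0637, 0]
    - [-0.0305, 0.0087, 0, -0.0637, 0]
    - [0, 0, 0, 0, 0]
    - [0, 0, 0, 0, 0]
    - [0, 0, 0, 0, 0]
    - [0, 0, 0, 0, 0]
  grip_force: 80

```text
t: 19.5
eef_pos: [0.6263, -0.0583, 0.0686]
tool_rot: [-0.0, 0.097, 0.995, -0.0]
contact_force: [-2.6, 0.5, 4.8]
gripper_width: 0.135
grasp_force: 79.8
```

```bash
python3 -c "
from h import *
H=np.array([.6197,.1303])
r=bot.get_obs()['eef_pos'][:2]-H;print('gate~',np.arctan2(-r[1],-r[0])%6.2832-np.arctan2(.048,.185),np.hypot(*r))
go([0.436,.083,.068]);print(bot.get_obs()['q'])
a=eyes.read_camera('top')[140:260,180:360];b=eyes.read_camera('scene')[130:250,290:470]
cv2.imwrite('pics/z6.png',np.hstack([cv2.resize(a,(400,267),interpolation=2),cv2.resize(b,(400,267),interpolation=2)]))"
```

```text
gate~ 1.3516549965210785 0.18872899005599325
t 19.5 pos [ 0.6263 -0.0583  0.0686] F [-2.6461  0.47    4.8068] w 0.13498832912176192 g 79.79292154312134
tool delta [0.214  0.1017 0.0006] turn 1.3468119239475689
[ 0.5094  0.7041 -0.7271  1.7557  0.5778  0.9079  0.9075]
```

View pics/z6.png

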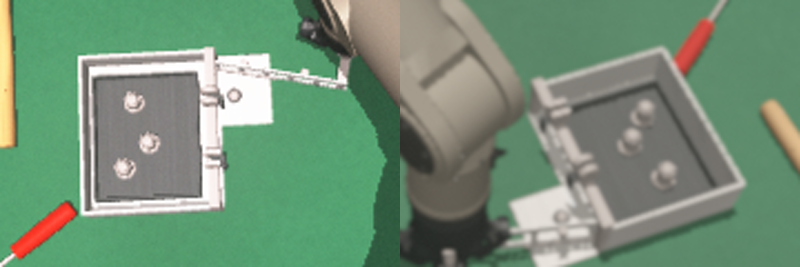

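The gate stands open at about 1.35 rad (crop (215,62) to (345,88)), held by the post. Both catches are squeezed and three nuts are in the tray.

```bash
python3 -c "
from station import bot, eyes, order
print(order.hand_in())"
```

```text
the job is handed in; nothing more can be done
None
```

I handed the job in at about 19.5 s: three nuts upright in the tray, both catches squeezed in order, and the gate held open at about 1.35 rad by the pull post; the hand-in returned no verdict.

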